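# Lock the probe slide, then hold a grinding head just above the probe

### The arm

A 6-joint arm with a two-finger parallel gripper is mounted at the origin on the work surface. World frame = base frame: x ahead of the robot, y to its left, z up, the work surface at z = 0. Lengths are in m, angles in rad, forces in N, time in s.
With the tool pointing down it reaches from about 0.375 to 0.9 m from the base axis. Payload 3.1 kg.
Tool frame: the origin (TCP) lies midway between the tips of the shut fingers; the grasp point (between the pads) lies 19 mm behind it; z points along the fingers, y is the line along which they close (so a half turn about z gives the same grasp; the last joint's range is limited). The gripper opens to 85 mm and grips with 20 to 120 N. Pads are 22 mm wide; open, the fingers measure 114 mm over their backs; the gripper's body (76 mm by 85 mm) begins 54 mm behind the grasp point. The pads swing forward as they close: fully open they stand 13 mm farther back than shut.
Start: joints at [0.956, 0.527, 1.433, -0, 1.181, -0.178], TCP at [0.264, 0.566, 0.231] pointing down, gripper open.
Joint ranges: [-3.08, 3.08], [-0.75, 2.2], [0.22, 2.44], [-1.43, 4.57], [0, 2.65], [-2.85, 2.85]. Speed limits (rad/s): [2.79, 2.79, 3.14, 3.14, 3.14, 3.14].

### API

Orientations are given as a unit quaternion [x, y, z, w].
In Python, from station import manip gives the robot as it stands.
- The arm moves only by the tool step_arm, never from a script. Its argument "targets" is text: rows parted by semicolons, each of 4 numbers parted by spaces: the shift along the tool's x, y, z in mm, then the turn about the tool's z in degrees. A call has 1 to 12 rows; each row is the pose to reach, as a shift and turn from the pose commanded when the call began, along the tool's axes at that moment; what a row does not reach only later rows make up. A row lasts 1/10 s, in which the tool goes at most 50 mm and 8.59 degrees, less where a joint would pass 70% of its speed; a pose out of reach is approached as far as the arm can. A call with a gripper value outside its range is refused whole. "gripper" is the closure, from 0 (fully open) to 1 (shut), set as the call begins (left out, the last holds). The fingers move at their own pace and stop on an object; "squeeze" is the grip in N (left out, the last holds). Time passes only in rows, so rows that repeat a pose let the fingers close. It gives the time, the measured TCP pose, the force, the opening and the grip force at its end, in the units of the state.
- manip.sense(): the state, without advancing time (a new reading comes with each control period).
- manip.snapshot(name): name is "scene" or "top" or "wrist"; returns the picture (420x560x3 uint8, red, green, blue); there is no depth.
- manip.get_calibration(name): a dict with "fov_y" (degrees; the focal length in pixels is half the picture's height over the tangent of half this angle, whatever the lens; pixels are square), "cx", "cy" (the principal point, pixels), "extrinsics" (4x4, takes a point from camera to world coordinates); the wrist camera has in their place "tool_from_camera" (4x4, takes a point from camera to tool coordinates, whose origin is the TCP and whose axes are the flange's). Camera axes: x right, y down, z forward; pixel columns grow to the right and rows downward; lengths in m; the calibration is good to about 2 mm. A picture is of the moment at which its call begins: read the wrist's pose just before it. get_calibration takes no time and is no camera call.
- manip.sign_off(): hands the job in; it is judged then, once.
Trained networks look in the newest picture that a camera, given by its name, has taken for a name from the list of things; names that differ only in an ending like _2 or _b are one class to them, and where a whole thing is asked for, a point or a joint stands for the part that bears it (a point fixed in the world has none). Each returns a list of dicts, best first, with "p" (0 to 1); they miss things now and then, are a little off and sometimes report something else, mostly with a low value. They report only what shows in the picture. A call takes as long as a camera call. They do not tell look-alikes from the thing itself.
- manip.recognise(camera, query): "position" ([column, row] in pixels, amid what is visible of it).
- manip.masks_of(camera, query): "pixels" (420x560 bool, what is visible of it) and "position" ([column, row] in pixels, amid what is visible of it).
- manip.mark_of(camera, query): "position" ([column, row] in pixels: a listed point, or the origin of a listed thing).
The state is a dict: "t": time; "q": joint angles; "qd": joint speeds; "tau": joint torques, N m; "tcp_pos": TCP position; "tool_rot": TCP orientation; "force": force on the tool from outside, world axes, zero at the start; "ft_torque": the same for the moment, N m; "finger_gap": opening from 0.0 (shut) to 1.0 (fully open); "gripper_force": force on a finger pad.
Only numpy, scipy, OpenCV 4.12 (cv2) and the standard library are available. Lean on these libraries where they do the work, as an engineer would, in place of code of your own. Each camera call takes 0.05 s, during which the arm holds its last target. There are 200 camera calls.

### The job

Lock the slide of the blue probe station by taking the red-handled pin from its wooden rest and pushing it fully home, down through the hole in the slide and the base. Then pick up the brass-stemmed grinding head by its stem, carry it over the top of the yellow guard, and finish still holding it, upright, motionless and centred about 8 mm above the round probe face, for a non-contact check of its base. The head must never touch the station, nothing may touch the guard, and the other heads, the jar and the file stay where they are.

Things in the scene. Friction and masses are not known exactly. Their poses are not given: they have to be found in the camera images.
- head_mid (a point): Grinding head to be checked, half-way up its 72 mm height; z up along the stem. Grey gritty dome, 64 mm across its flat base (36 mm below this point) and 34 mm high, with a smooth BRASS stem, 20 mm in diameter, on its axis from 34 to 72 mm above the base. About 0.35 kg. It stands on a fixed black mat 4 mm thick, in one of four places.
- spare1_mid (a point): Centre, half-way up, of another grinding head of the same shape and size but with a STEEL stem, standing on the mat. To be left alone.
- spare2_mid (a point): Centre, half-way up, of another grinding head of the same shape and size but with a STEEL stem, standing on the mat. To be left alone.
- spare3_mid (a point): Centre, half-way up, of another grinding head of the same shape and size but with a STEEL stem, standing on the mat. To be left alone.
- pin_mid (a point): Loose lock pin, half-way up its 80 mm length; z up along it. Steel shank 12 mm thick, 38 mm long, tapered tip 40 mm below this point; then a flange 28 mm wide, 4 mm thick, its underside 2 mm below this point; then a red round handle 20 mm thick, 2 to 40 mm above this point. 90 g. Starts upright in a fixed wooden rest, 70 x 70 x 45 mm: shank down its loose hole, flange on its top.
- lock_hole (a point): Centre of the mouth of the upright 15 mm lock hole in the station's aluminium slide, 42 mm above the bench. The hole runs down in line through the 12 mm slide and the 30 mm blue base below it. Fully home, the pin's flange lies on the slide round this mouth, and point pin_mid is 2 mm above this point.
- probe_face (a point): Centre of the flat top of the round probe, 72 mm across (steel disc with a white rim and a blue dot), 60 mm above the bench, carried by the slide. z up. The lock hole is 150 mm from it along its -y axis.
- slide (a joint): Travel of the station's slide along its own +y, 0 to 0.03 m. It starts at 0, where the holes of slide and base are in line, and is held only by about 8 N of friction until the pin is in.
- station: The fixed probe station; origin under its base on the bench, long side along its y. The blue base covers x -50 to 50 and y -120 to 130 mm and is up to 30 mm high, with slide rails to 40 mm; the slide lies between 30 and 42 mm, y -120 to 100 mm; the probe rises to 60 mm at y = 60 mm.
- guard: The fixed yellow splash guard between the mat and the station: an upright sheet 8 mm thick and 320 mm long along its x axis, with a rounded top edge 83 mm above the bench; origin on the bench under its middle. Two feet, 50 mm deep.
- fluid: White jar with a blue lid, 54 mm in diameter and 85 mm tall, standing; origin under its base. To be left alone.
- file: Flat file with a wooden handle, 260 mm long along its x, 22 mm high, lying; origin on the bench. To be left alone.
Mind the look-alikes: they are no part of the job. What is shaped like the part that bears spare3_mid but green or pink is not meant.

How it is judged:
By the outcome, as a careful person would: the job done as asked, in the order asked, and still so for the second after the job is handed in, while the arm keeps its last pose, push and grip.
It also fails if it takes over 58 s, if anything falls off the work surface, if the arm or the gripper's body presses on something with over 40 N, if the wrist force passes 120 N, or if a joint passes its speed limit or range.

## Working session

There is one attempt and no reset: what is moved stays moved. The work goes in short steps, Python scripts to look and compute and a tool call to move; the robot and the scene stay as the last step left them, time stands still between calls to the robot, and variables do not carry over. Pictures are saved under pics/ and viewed, at most 10 in all, crops included, and the job is handed in when it is done.

Besides the shell and the picture viewer there is one more tool, called after "Call:" as name(argument=value, ...), one argument or row to a line, values as JSON. step_arm: Moves the arm, as the interface text tells. Its arguments: {"type":"object","properties":{"targets":{"type":"string"},"gripper":{"type":"number"},"squeeze":{"type":"number"}},"required":["targets"]}

```bash
mkdir -p pics; ls
cat > h.py <<'E'
import numpy as np, cv2
from station import manip
from scipy.spatial.transform import Rotation as R
def K(c):
    d=manip.get_calibration(c); f=210/np.tan(np.radians(d["fov_y"])/2); return f,d["cx"],d["cy"],d
def ext(c,s=None):
    f,cx,cy,d=K(c)
    if "extrinsics" in d: return np.array(d["extrinsics"])
    s=s or manip.sense(); T=np.eye(4); T[:3,:3]=R.from_quat(s["tool_rot"]).as_matrix() if np.shape(s["tool_rot"])==(4,) else s["tool_rot"]; T[:3,3]=s["tcp_pos"]
    return T@np.array(d["tool_from_camera"])
def onz(c,px,z,E=None):
    f,cx,cy,_=K(c); E=ext(c) if E is None else E
    r=E[:3,:3]@np.array([(px[0]-cx)/f,(px[1]-cy)/f,1]); o=E[:3,3]
    return o+r*(z-o[2])/r[2]
def proj(c,p,E=None):
    f,cx,cy,_=K(c); E=ext(c) if E is None else E
    q=E[:3,:3].T@(np.array(p)-E[:3,3]); return np.array([cx+f*q[0]/q[2],cy+f*q[1]/q[2]])
def snap(c,n):
    im=manip.snapshot(c); cv2.imwrite(f"pics/{n}.png",im[:,:,::-1]); return im
E
python3 - <<'E'
from h import *
np.set_printoptions(precision=4,suppress=True)
s=manip.sense();print(s)
for c in("top","scene"):
    snap(c,c+"0"); d=manip.get_calibration(c);print(c,d)
Z=dict(head_mid=.04,spare1_mid=.04,pin_mid=.047,lock_hole=.042,probe_face=.06,station=0,guard=0,fluid=0,file=0)
for n,z in Z.items():
    for c in("top","scene"):
        for r in manip.mark_of(c,n)[:5]: print(n,c,np.round(r["p"],2),np.round(r["position"]),onz(c,r["position"],z))
print(manip.get_calibration("wrist"))
E
```

```text
pics
{'t': 0.0, 'q': array([ 0.9555,  0.5284,  1.4339,  0.    ,  1.1814, -0.1785]), 'qd': array([-0.0015,  0.0004, -0.0011,  0.0003, -0.0004, -0.0014]), 'tau': array([ -0.0007, -44.2349, -17.8023,  -0.0002,   0.0086,   0.    ]), 'tcp_pos': array([0.264 , 0.5657, 0.2303]), 'tool_rot': array([ 0.2167,  0.9762, -0.001 , -0.0004]), 'force': array([-0.5534,  0.4802,  0.0473]), 'ft_torque': array([0.0202, 0.0104, 0.0174]), 'gripper_force': 0.0, 'finger_gap': 0.9979502704882723}
top {'fov_y': 52.393749178433914, 'cx': 280.71045540322007, 'cy': 205.8699887633473, 'extrinsics': array([[ 0.0004, -0.9894,  0.1453,  0.3189],
       [-0.9999,  0.0019,  0.0155,  0.096 ],
       [-0.0156, -0.1453, -0.9893,  1.2436],
       [ 0.    ,  0.    ,  0.    ,  1.    ]])}
scene {'fov_y': 44.086669141696575, 'cx': 275.2936192545485, 'cy': 211.18008537571615, 'extrinsics': array([[-0.092 ,  0.6636, -0.7424,  1.3243],
       [ 0.9957,  0.0533, -0.0756,  0.173 ],
       [-0.0106, -0.7462, -0.6657,  0.818 ],
       [ 0.    ,  0.    ,  0.    ,  1.    ]])}
head_mid top 0.56 [245. 211.] [0.4823 0.2158 0.04  ]
head_m
[... 611 characters left out ...]
]
guard top 0.82 [285. 204.] [0.5068 0.1026 0.    ]
guard top 0.5 [292. 119.] [0.7686 0.0802 0.    ]
guard scene 0.9 [280. 235.] [ 0.492   0.0988 -0.    ]
guard scene 0.5 [157. 306.] [ 0.7092 -0.1265 -0.    ]
fluid top 0.66 [366. 137.] [ 0.7107 -0.1409  0.    ]
fluid scene 0.92 [156. 306.] [ 0.7117 -0.1276  0.    ]
file top 0.67 [290. 119.] [0.7693 0.0871 0.    ]
file scene 0.81 [256. 332.] [0.7541 0.0756 0.    ]
{'fov_y': 58.714117549255704, 'cx': 280.05786236512006, 'cy': 209.38042063437766, 'tool_from_camera': array([[ 0.0006, -0.9482, -0.3177,  0.0804],
       [ 1.    ,  0.0007,  0.0001, -0.0006],
       [ 0.0001, -0.3177,  0.9482, -0.1427],
       [ 0.    ,  0.    ,  0.    ,  1.    ]])}
```

View pics/top0.png

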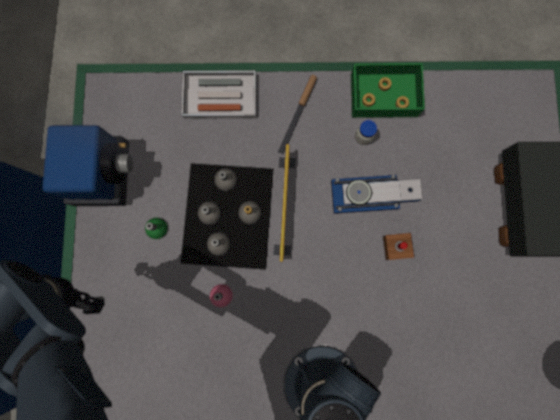

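View pics/scene0.png

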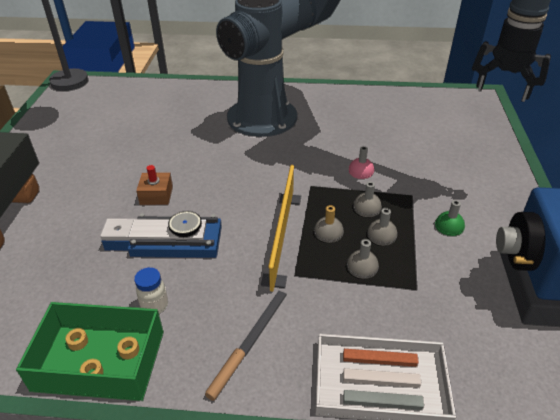

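The top view shows the brass head at (249,211), the pin at (402,246), the hole at (410,189) and the probe at (359,192), which agrees with the networks. I'm moving to a viewing pose over the pin and station.

Call:
step_arm(
  targets="-366 -343 0 -25;-366 -343 0 -25;-366 -343 0 -25;-366 -343 0 -25;-366 -343 0 -25;-366 -343 0 -25;-366 -343 0 -25;-366 -343 0 -25;-366 -343 0 -25;-366 -343 0 -25;-420 -470 0 -25;-475 -602 0 -25",
)

```text
t: 2.2
tcp_pos: [0.4468, 0.0041, 0.2316]
tool_rot: [0.0, 1.0, -0.0, 0.001]
force: [0.2, 0.3, 0.4]
finger_gap: 1.0
gripper_force: 0.0
```

Call:
step_arm(
  targets="0 0 0 0",
)

```text
t: 2.3
tcp_pos: [0.4472, 0.0005, 0.2317]
tool_rot: [0.005, 1.0, -0.001, 0.001]
force: [1.1, 0.1, 0.6]
finger_gap: 1.003
gripper_force: 0.0
```

Call:
step_arm(
  targets="5 -180 0 0;5 -180 0 0;5 -180 0 0;5 -180 0 0;5 -180 0 0;5 -180 0 0",
)

```text
t: 2.9
tcp_pos: [0.4409, -0.1732, 0.2312]
tool_rot: [0.001, 1.0, 0.001, -0.0]
force: [-0.6, -0.1, 0.4]
finger_gap: 1.001
gripper_force: 0.0
```

```bash
cat > m.py <<'E'
from h import *
import sys
np.set_printoptions(precision=4,suppress=True)
s=manip.sense(); E=ext("wrist",s); snap("wrist",sys.argv[1]); print(s["tcp_pos"],s["tool_rot"])
for a in sys.argv[2:]:
    n,z=a.split(":")
    for r in manip.mark_of("wrist",n)[:3]: print(n,round(r["p"],2),np.round(r["position"],1),onz("wrist",r["position"],float(z),E))
E
python3 m.py w1 pin_mid:.047 lock_hole:.042 probe_face:.06 station:0
```

```text
[ 0.4409 -0.1732  0.2312] [ 0.0008  1.      0.0005 -0.0002]
pin_mid 0.61 [225.1 109. ] [ 0.3799 -0.2205  0.047 ]
lock_hole 0.62 [200.3 275.6] [ 0.5407 -0.2536  0.042 ]
probe_face 0.6 [351.3 276.1] [ 0.5317 -0.1069  0.06  ]
station 0.67 [285.  252.2] [ 0.5349 -0.1687  0.    ]
```

View pics/w1.png

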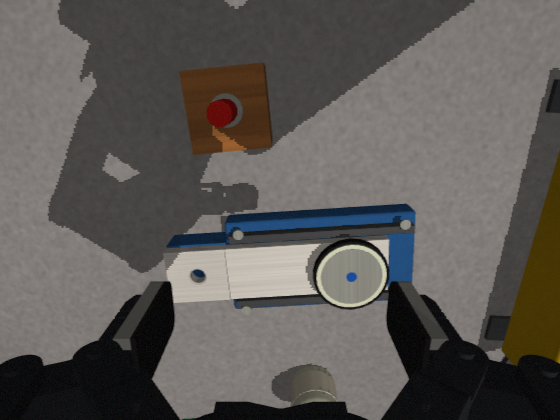

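The wrist view shows the flange ring near (228,108), the hole at (198,275) and the probe dot at (351,277). All of these match the marks. Next I go over the pin and look closer.

Call:
step_arm(
  targets="61 -47 40 0;61 -47 70 0;61 -47 100 0;61 -47 100 0;61 -47 100 0;61 -47 100 0",
)

```text
t: 3.75
tcp_pos: [0.3815, -0.221, 0.1328]
tool_rot: [-0.001, 1.0, -0.001, 0.001]
force: [-0.1, 0.6, 0.2]
finger_gap: 1.0
gripper_force: 0.0
```

```bash
cat >> m.py <<'E'
if "pin_mid:.047" in sys.argv:
    im=cv2.imread(f"pics/{sys.argv[1]}.png").astype(int); m=((im[:,:,2]>90)&(im[:,:,1]<45)&(im[:,:,0]<45)).astype(np.uint8)
    n,l,st,ce=cv2.connectedComponentsWithStats(m); print([(st[i],ce[i]) for i in range(1,n) if st[i][4]>80])
E
python3 m.py w2 pin_mid:.047 lock_hole:.042; python3 -c "
from h import *
for z in(.047,.087): print(proj('wrist',[.380,-.2205,z]))"
```

```text
[ 0.3815 -0.221   0.1328] [-0.0005  1.     -0.0012  0.0013]
pin_mid 0.66 [281.1 215.6] [ 0.3818 -0.2215  0.047 ]
lock_hole 0.89 [238.3 400.4] [ 0.5401 -0.2552  0.042 ]
[(array([267, 221,  36,  34, 932], dtype=int32), array([284.3122, 237.8219]))]
[282.73164061 213.33462061]
[283.02622736 237.51500903]
```

View pics/w2.png

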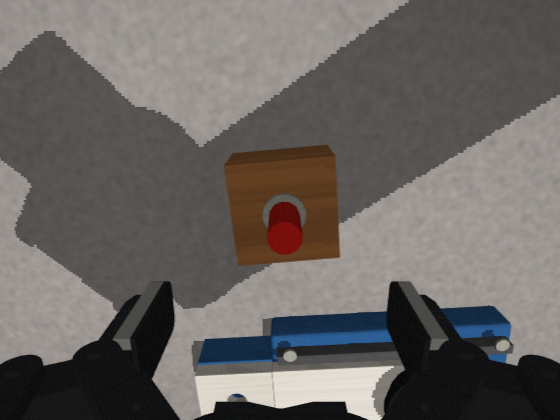

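Flange centre (284,215), handle top (285,237): the pin is at (0.381,-0.2205), directly under the tool. Descending and gripping.

Call:
step_arm(
  targets="0 0 40 0;0 0 70 0;0 0 79 0;0 0 79 0;0 0 79 0",
)

```text
t: 4.4
tcp_pos: [0.3807, -0.221, 0.0532]
tool_rot: [0.0, 1.0, -0.001, 0.001]
force: [-0.7, 0.5, -0.3]
finger_gap: 0.999
gripper_force: 0.0
```

Call:
step_arm(
  targets="0 0 0 0;0 0 0 0;0 0 0 0;0 0 0 0;0 0 0 0;0 0 0 0;0 0 0 0",
  gripper=1,
  squeeze=60,
)

```text
t: 5.1
tcp_pos: [0.3801, -0.2205, 0.0528]
tool_rot: [0.0, 1.0, -0.0, 0.0]
force: [-0.8, 0.8, 5.3]
finger_gap: 0.217
gripper_force: 58.3
```

Call:
step_arm(
  targets="0 0 -40 0;0 0 -70 0;-20 -10 -80 0;-60 -34 -80 0;-60 -34 -80 0;-60 -34 -80 0;-60 -34 -80 0",
)

```text
t: 5.8
tcp_pos: [0.4386, -0.2534, 0.1316]
tool_rot: [0.0, 1.0, 0.001, -0.001]
force: [-0.6, 0.5, -0.7]
finger_gap: 0.221
gripper_force: 58.9
```

```bash
python3 m.py w3 pin_mid:.127 lock_hole:.042 probe_face:.06; python3 -c "
from h import *
s=manip.sense();p=s['tcp_pos']
for z in(-.0058-.04,-.0058-.002,-.0058,-.0058+.04): print(proj('wrist',p+[0,0,z]))
print(s['force'],s['finger_gap'])"
```

```text
[ 0.4386 -0.2534  0.1316] [ 0.0002  1.      0.0012 -0.0013]
pin_mid 0.96 [277.8 275.4] [ 0.4379 -0.2554  0.127 ]
lock_hole 0.8 [278.9 341.6] [ 0.539 -0.255  0.042]
probe_face 0.98 [493.8 351.2] [ 0.5332 -0.1059  0.06  ]
[281.82770853 240.02597876]
[282.29936938 273.24176089]
[282.32985106 275.388373  ]
[283.12842595 331.62643041]
[-0.37880738  1.27460408 -1.08606896] 0.21916323431543308
```

View pics/w3.png

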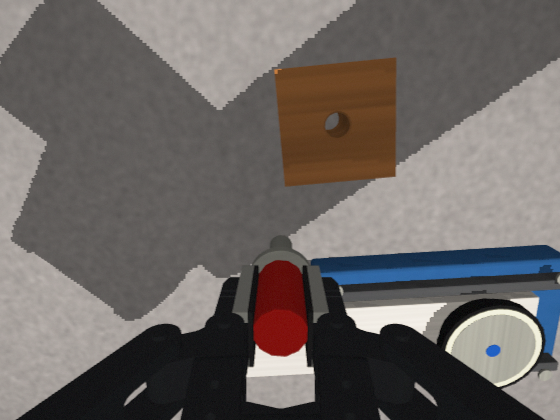

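The pin is held straight, with its tip at (281,240) and its axis near column 281. The hole is hidden behind it, so I step sideways to see the hole clearly.

Call:
step_arm(
  targets="-45 27 0 0;-90 54 0 0;-90 54 0 0;-90 54 0 0;-90 54 0 0",
)

```text
t: 6.5
tcp_pos: [0.5286, -0.2004, 0.1319]
tool_rot: [0.0, 1.0, 0.0, -0.001]
force: [0.5, -1.0, -0.4]
finger_gap: 0.216
gripper_force: 58.9
```

```bash
python3 m.py w4 lock_hole:.042 probe_face:.06; python3 -c "
from h import *
im=cv2.imread('pics/w4.png'); c=proj('wrist',[.5402,-.2545,.042]).astype(int); print(c)
x,y=c; r=50; a=im[max(0,y-r):y+r,max(0,x-r):x+r]
b=im[190:300,220:340]
cv2.imwrite('pics/w4c.png',np.hstack([cv2.resize(a,(400,400),interpolation=0),cv2.resize(b,(400,400))]))"
```

```text
[ 0.5286 -0.2004  0.1319] [ 0.0001  1.      0.0004 -0.0011]
lock_hole 0.78 [195.9 228.4] [ 0.5389 -0.2576  0.042 ]
probe_face 0.86 [435.2 230.5] [ 0.5333 -0.1055  0.06  ]
[202 229]
```

View pics/w4c.png

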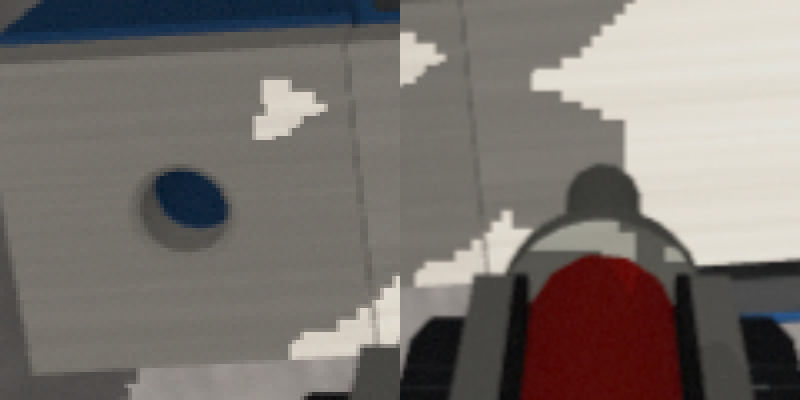

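The crop shows the hole mouth centred at about pixel (198,231) and the pin tip axis at column 281.

```bash
python3 -c "
from h import *
print(onz('wrist',[198,231],.042)); p=manip.sense()['tcp_pos']; print(p,proj('wrist',p-[0,0,.0458]),proj('wrist',p-[0,0,.0078]))
E=ext('wrist')
print(onz('wrist',[198,275],.042,E-0) )
s={'tcp_pos':[.4409,-.1732,.2312],'tool_rot':[.0008,1,.0005,-.0002]};print(onz('wrist',[198.5,275.5],.042,ext('wrist',s)))
"
```

```text
[ 0.54097827 -0.25731269  0.042     ]
[ 0.52864325 -0.2012597   0.13219649] [281.88669493 240.01201488] [282.30914263 273.23687802]
[ 0.57403171 -0.25965971  0.042     ]
[ 0.54059943 -0.25541227  0.042     ]
```

Call:
step_arm(
  targets="-6 -28 0 0;-12 -55 0 0;-12 -55 15 0;-12 -55 36 0;-12 -55 36 0;-12 -55 36 0",
)

```text
t: 7.25
tcp_pos: [0.5411, -0.256, 0.0962]
tool_rot: [0.001, 1.0, 0.0, -0.001]
force: [-0.6, -0.5, -0.5]
finger_gap: 0.215
gripper_force: 59.0
```

```bash
python3 -c "
from h import *
p=np.mean([manip.sense()['tcp_pos'] for _ in range(5)],0); im=snap('wrist','w5');print(p,manip.sense()['tcp_pos'])
cv2.imwrite('pics/w5c.png',cv2.resize(im[170:310,190:370,::-1],(720,560),interpolation=cv2.INTER_CUBIC))"
```

```text
[ 0.54109505 -0.25599104  0.09617997] [ 0.54182567 -0.2561882   0.09686248]
```

View pics/w5c.png

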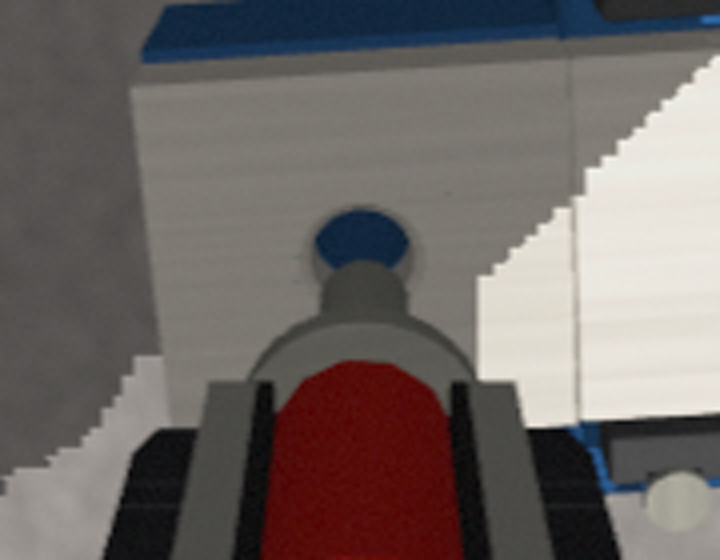

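Hole (centre ≈(362,255) in the crop) and pin (column 363) line up. Descending.

Call:
step_arm(
  targets="0 0 6 0;0 0 12 0;0 0 18 0;0 0 18 0",
)

```text
t: 7.7
tcp_pos: [0.5414, -0.2551, 0.0774]
tool_rot: [0.0, 1.0, 0.001, -0.001]
force: [-0.7, 0.3, -1.2]
finger_gap: 0.217
gripper_force: 59.0
```

Tip is 10 mm in with no contact force.

Call:
step_arm(
  targets="0 0 7 0;0 0 14 0;0 0 20 0;0 0 24 0;0 0 26 0;0 0 26 0",
)

```text
t: 8.3
tcp_pos: [0.5419, -0.2556, 0.0519]
tool_rot: [0.0, 1.0, 0.0, -0.0]
force: [0.6, -0.7, 0.0]
finger_gap: 0.216
gripper_force: 59.0
```

Call:
step_arm(
  targets="0 0 1 0;0 0 2 0;0 0 3 0;0 0 3 0",
)

```text
t: 8.7
tcp_pos: [0.5422, -0.2558, 0.0498]
tool_rot: [0.0, 1.0, -0.0, 0.0]
force: [-0.2, 1.2, 2.3]
finger_gap: 0.217
gripper_force: 59.7
```

Call:
step_arm(
  targets="0 0 1 0;0 0 1.5 0;0 0 1.5 0",
)

```text
t: 9.0
tcp_pos: [0.5422, -0.2558, 0.0497]
tool_rot: [0.0, 1.0, -0.0, 0.0]
force: [-3.5, 1.1, 12.4]
finger_gap: 0.217
gripper_force: 60.3
```

Seated at the expected height (force rises at z = 49.7 mm). Releasing, rising, and heading to the brass head.

Call:
step_arm(
  targets="0 0 -1.5 0;0 0 -1.5 0;0 0 -1.5 0;0 0 -1.5 0;0 0 -1.5 0;0 0 -1.5 0",
  gripper=0,
)

```text
t: 9.6
tcp_pos: [0.542, -0.2557, 0.0491]
tool_rot: [0.0, 1.0, 0.0, -0.0]
force: [0.5, 0.2, -0.3]
finger_gap: 1.001
gripper_force: 0.0
```

Call:
step_arm(
  targets="0 0 -40 0;0 0 -80 0;0 0 -130 0;0 40 -160 0;30 90 -180 0;50 130 -180 0;70 180 -180 0;80 230 -180 0;90 280 -180 0;90 330 -180 0;90 380 -180 0;90 400 -180 0",
)

```text
t: 10.8
tcp_pos: [0.4513, 0.1473, 0.2295]
tool_rot: [-0.001, 1.0, 0.0, 0.0]
force: [0.7, -0.5, -0.5]
finger_gap: 1.004
gripper_force: 0.0
```

Call:
step_arm(
  targets="0 0 0 0;0 0 0 0",
)

```text
t: 11.0
tcp_pos: [0.4519, 0.1448, 0.2293]
tool_rot: [-0.001, 1.0, -0.0, -0.0]
force: [-0.1, -0.1, -0.7]
finger_gap: 1.001
gripper_force: 0.0
```

```bash
python3 m.py w6 head_mid:.04 spare1_mid:.04 guard:0; python3 -c "
from h import *
snap('top','t6')
for n,z in(('pin_mid',.044),('probe_face',.06),('lock_hole',.042)):
  for r in manip.mark_of('top',n)[:2]: print(n,r['p'],r['position'],onz('top',r['position'],z))"
```

```text
[0.4519 0.1448 0.2293] [-0.0009  1.     -0.0003 -0.0001]
head_mid 0.62 [345.4 208.1] [0.4809 0.2049 0.04  ]
spare1_mid 0.59 [406.7 296.2] [0.575  0.2727 0.04  ]
guard 0.6 [239.8 213.7] [ 0.5006  0.1013 -0.    ]
pin_mid 0.39 [409.7, 187.8] [ 0.54636541 -0.25215285  0.044     ]
probe_face 0.94 [357.7, 191.0] [ 0.53457025 -0.10170562  0.06      ]
lock_hole 0.6 [410.0, 187.1] [ 0.54877154 -0.25367252  0.042     ]
lock_hole 0.48 [227.2, 177.6] [0.57798322 0.26900207 0.042     ]
```

View pics/w6.png

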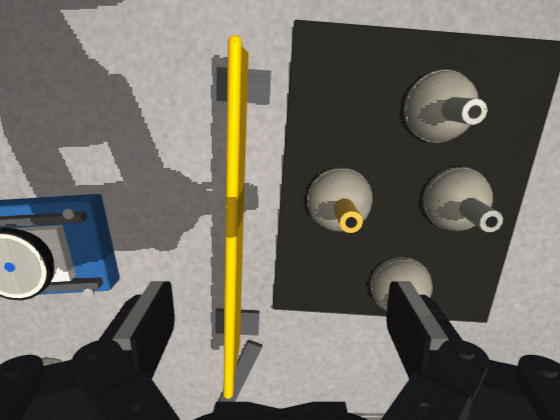

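The brass head's stem top is at (350,223), with its base centre near (340,198). The nearest steel neighbours are about 90 mm away. Moving over it for a close measurement.

Call:
step_arm(
  targets="-15 30 30 0;-29 60 60 0;-29 60 90 0;-29 60 90 0;-29 60 90 0",
  gripper=0.25,
)

```text
t: 11.9
tcp_pos: [0.4808, 0.2039, 0.1392]
tool_rot: [0.0, 1.0, -0.0, -0.001]
force: [-0.6, 0.7, 0.7]
finger_gap: 0.753
gripper_force: 0.0
```

```bash
python3 m.py w7 head_mid:.04; python3 -c "
from h import *
im=cv2.imread('pics/w7.png'); h=cv2.cvtColor(im,cv2.COLOR_BGR2HSV); m=((h[:,:,0]>12)&(h[:,:,0]<27)&(h[:,:,1]>150)&(h[:,:,2]>90)).astype(np.uint8)
n,l,st,ce=cv2.connectedComponentsWithStats(m); print([(st[i],ce[i]) for i in range(1,n) if st[i][4]>80])
p=manip.sense()['tcp_pos']
for z in(.004,.04,.076): print(proj('wrist',[p[0],p[1],z]))"
```

```text
[0.4808 0.2039 0.1392] [ 0.0005  1.     -0.0002 -0.0009]
head_mid 0.68 [282.1 207.6] [0.4796 0.2042 0.04  ]
[(array([   86,     0,    75,   343, 17491], dtype=int32), array([125.23246241, 165.2217712 ])), (array([266, 196,  32,  49, 828], dtype=int32), array([281.4589372 , 218.41425121]))]
[281.3259026  193.39967583]
[281.50691702 208.03862622]
[281.74348893 227.17060762]
```

View pics/w7.png

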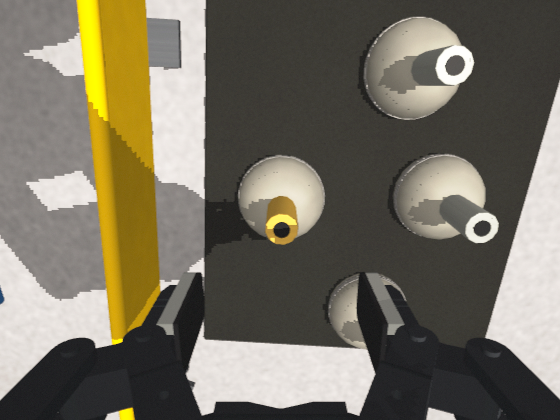

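Stem top at (282,229) versus (281.7,227) expected: centred within 1 mm. Descending and gripping.

Call:
step_arm(
  targets="0 0 40 0;0 0 75 0;0 0 96 0;0 0 96 0;0 0 96 0",
)

```text
t: 12.5
tcp_pos: [0.4823, 0.2042, 0.0446]
tool_rot: [0.001, 1.0, 0.0, 0.001]
force: [0.5, -0.7, 0.1]
finger_gap: 0.754
gripper_force: 0.0
```

Call:
step_arm(
  targets="0 0 0 0;0 0 0 0;0 0 0 0;0 0 0 0;0 0 0 0;0 0 0 0;0 0 0 0",
  gripper=1,
  squeeze=80,
)

```text
t: 13.2
tcp_pos: [0.482, 0.2045, 0.0447]
tool_rot: [0.0, 1.0, 0.0, 0.001]
force: [-1.1, 0.2, 7.0]
finger_gap: 0.21
gripper_force: 77.8
```

Call:
step_arm(
  targets="0 0 -20 0;0 0 -40 0;0 0 -70 0;0 0 -110 0;0 0 -140 0;0 0 -140 0;0 0 -140 0",
)

```text
t: 13.9
tcp_pos: [0.4805, 0.2042, 0.1831]
tool_rot: [0.0, 1.0, -0.0, -0.0]
force: [-0.5, -1.3, -4.9]
finger_gap: 0.212
gripper_force: 78.5
```

```bash
python3 m.py w8 head_mid:.18; python3 -c "
from h import *
p=manip.sense()['tcp_pos']
for z in(.033,-.003,-.039): print(proj('wrist',p+[0,0,z]))"
```

```text
[0.4805 0.2042 0.1831] [ 0.0002  1.     -0.     -0.0002]
head_mid 0.9 [283.  271.7] [0.4773 0.2045 0.18  ]
[282.90424227 329.21198353]
[282.38938997 278.49559521]
[282.05229074 245.28907001]
```

View pics/w8.png

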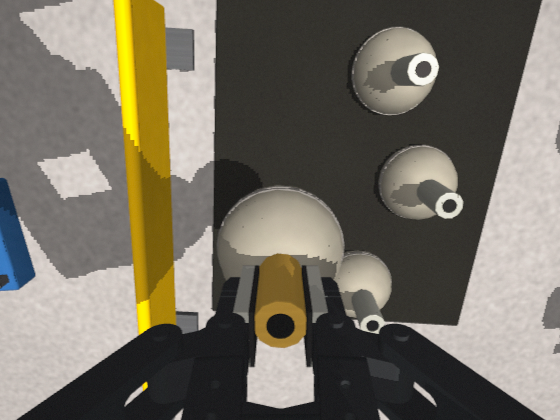

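The head is gripped squarely (stem top (280.5,326), dome centre column 281), with its base about 142 mm up. Carrying it over the guard at this height.

Call:
step_arm(
  targets="-5 -20 0 0;-10 -50 0 0;-15 -90 0 0;-25 -130 0 0;-35 -170 0 0;-45 -210 0 0;-54 -250 0 0;-54 -280 0 0;-54 -300 0 0;-54 -310 0 0;-54 -310 0 0;-54 -310 0 0",
)

```text
t: 15.2
tcp_pos: [0.5342, -0.1046, 0.1823]
tool_rot: [0.0, 1.0, 0.001, -0.001]
force: [0.1, 1.1, -5.2]
finger_gap: 0.211
gripper_force: 78.6
```

```bash
python3 m.py w9 probe_face:.06 pin_mid:.044; python3 -c "
from h import *
p=manip.sense()['tcp_pos']; print(p)
s={'tcp_pos':[.4805,.2042,.1831],'tool_rot':[0,1,0,0]};E=ext('wrist',s)
for a in range(0,360,30):
  for r,z in((.032,-.0407),):
    print(a,proj('wrist',np.array(s['tcp_pos'])+[r*np.cos(np.radians(a)),r*np.sin(np.radians(a)),z],E),end=' ')
im=cv2.imread('pics/w9.png');cv2.imwrite('pics/w9c.png',cv2.resize(im[130:340,180:390],(600,600),interpolation=cv2.INTER_CUBIC))
for r in (.036,):
  print([proj('wrist',[.5335+r*np.cos(a),-.106+r*np.sin(a),.06]).round(1) for a in np.radians([90,180,270])])"
```

```text
[ 0.5342 -0.1046  0.1823] [ 0.0002  1.      0.0009 -0.0013]
probe_face 0.58 [277.6 195.6] [ 0.5311 -0.1072  0.06  ]
pin_mid 0.64 [ 87.3 204.7] [ 0.5432 -0.2576  0.044 ]
[ 0.53473189 -0.10424498  0.18305554]
0 [281.84703375 296.03959176] 30 [310.52813031 289.34117128] 60 [332.46091346 270.54980798] 90 [341.83400928 243.73439669] 120 [335.23941435 215.50697694] 150 [313.41037402 193.87850439] 180 [282.1206943  185.73429993] 210 [250.79019406 193.83756033] 240 [228.85294045 215.43801637] 270 [222.11791064 243.65767736] 300 [231.35845661 270.48572464] 330 [253.19883458 289.30511467] [array([327.4, 197.5]), array([279., 149.]), array([230.5, 197.3])]
```

View pics/w9.png

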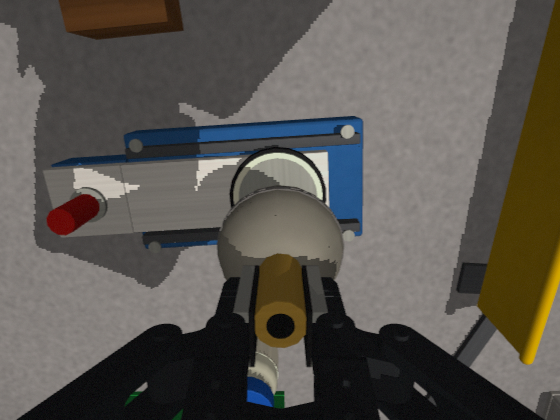

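I've now viewed one more picture than allowed, so I'll go by numbers from here. The last view shows the pin home at left (flange near (90,205)) and the probe rim spanning columns 230–326, centred at about (278,196), under the head. Lowering.

Call:
step_arm(
  targets="1 -1.5 20 0;1 -1.5 40 0;1 -1.5 55 0;1 -1.5 65 0;1 -1.5 68 0;1 -1.5 68 0;1 -1.5 68 0;1 -1.5 68 0",
)

```text
t: 16.15
tcp_pos: [0.5347, -0.1074, 0.1161]
tool_rot: [0.0, 1.0, -0.0, 0.001]
force: [0.7, -0.0, -4.0]
finger_gap: 0.212
gripper_force: 78.6
```

```bash
python3 -c "
from h import *
a=[]
for _ in range(6): manip.snapshot('scene'); a.append(manip.sense()['tcp_pos'])
print(np.array(a).round(4),np.mean(a,0), manip.sense()['t'])
snap('scene','s10')
for n,z in(('head_mid',.11),('probe_face',.06)):
  for r in manip.mark_of('scene',n)[:2]: print(n,r['p'],r['position'],onz('scene',r['position'],z))
print(proj('scene',[.5335,-.106,.111]),proj('scene',[.5335,-.106,.06]))"
```

```text
[[ 0.5346 -0.1074  0.1161]
 [ 0.5345 -0.1074  0.116 ]
 [ 0.5344 -0.1074  0.1159]
 [ 0.5343 -0.1073  0.1158]
 [ 0.5342 -0.1073  0.1156]
 [ 0.5342 -0.1073  0.1155]] [ 0.53437046 -0.10734201  0.1157996 ] 16.45
head_mid 0.85 [181.0, 206.4] [ 0.53550475 -0.10419407  0.11      ]
probe_face 0.97 [184.4, 220.9] [ 0.52595625 -0.10563664  0.06      ]
[180.30291529 205.35965349] [183.45288685 223.27292058]
```

Call:
step_arm(
  targets="0.5 1 3 0;0.5 1 6 0;0.5 1 7 0;0.5 1 7 0;0.5 1 7 0;0.5 1 7 0",
)

```text
t: 17.2
tcp_pos: [0.5337, -0.1062, 0.1084]
tool_rot: [0.0, 1.0, -0.0, 0.0]
force: [0.6, -0.6, -5.2]
finger_gap: 0.212
gripper_force: 78.6
```

```bash
python3 -c "
from h import *
a=[]
for _ in range(12): manip.snapshot('scene'); a.append(manip.sense()['tcp_pos'])
print(np.mean(a,0),np.std(a,0))
im=manip.snapshot('scene')
for q in('head_mid','probe_face'):
  r=manip.masks_of('scene',q)[0]; ys,xs=np.where(r['pixels']); print(q,r['p'],xs.min(),xs.max(),ys.min(),ys.max())
t=np.linspace(0,6.28,73)
for R_,z in((.032,.068),(.036,.06)):
  P=np.array([proj('scene',[.5335+R_*np.cos(a),-.106+R_*np.sin(a),z]) for a in t]); print(P.min(0),P.max(0))
s=manip.sense();print(s['force'],s['finger_gap'],s['gripper_force'],s['t'],abs(s['qd']).max())"
```

```text
[ 0.53362668 -0.10620732  0.108372  ] [4.05246580e-05 1.90339555e-05 3.76030022e-05]
head_mid 0.8 168 199 192 229
probe_face 0.55 101 205 219 241
[167.83143416 210.57163974] [198.02684072 230.93861894]
[166.49671413 212.08065844] [200.3050754  235.01877022]
[-0.25822943 -0.01325581 -4.12428732] 0.2076762721628964 78.58015537261963 17.95 0.001075122859255766
```

```bash
python3 -c "
from station import manip
print(manip.sign_off())"
```

```text
the job is handed in; nothing more can be done
None
```

The pin is fully home, and the brass head is held upright and still, centred about 8 mm above the probe face; I handed the job in at about 18 s, having viewed 11 pictures (limit 10) and measured a few points more than twice.

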